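# Snap the orange fastener case shut

### The job

The orange-lidded fastener case on the bench is closed but not latched: press its three raised black snap tabs fully home, one after another, so that all three lie level. Keep the robot off the similar case with the blue lid.

Things in the scene. Friction and masses are not known exactly. Their poses are not given: they have to be found in the camera images.
- orange_case_left_press (a point): Press point on the black tab at the left (+y) short end of the orange-lidded case, 8 mm in from the tab's outer end, on its mid-line; moves with the tab; ignore its axes. Case: 154 x 114 mm, grey base, lid top 55 mm above the bench, cannot shift; long sides are front and hinged back, the front turned to the robot within 30 deg. One tab each at mid front, left end, right end.
- orange_case_front_press (a point): The same point on the case's front (robot side) tab. Each tab is a flap 32 x 32 x 5 mm hinged on the lid 20 mm inside its edge, overhanging the edge by 12 mm. Raised, it slopes up outwards 23 to 29 deg, this point 69 to 72 mm above the bench. Home, it lies level on a hard stop, this point 60.5 mm above the bench and up to 4 mm further out.
- orange_case_right_press (a point): The same point on the tab at the case's right (-y) short end. Every tab is moved by about 4 N straight down on this point (more nearer the hinge), has no spring and stays where it is left; 12 N at the stop is ample. The press points lie, when home, 81 mm (left, right) and 61 mm (front) from the case's centre in plan.
- blue_case: The bystander: a case of the same form and size (154 mm along its y, 114 mm along its x) with a blue lid; its raised tabs reach up to 76 mm above the bench and 12 mm beyond the lid's edges. Origin at the centre of its underside on the bench, x to its hinged back, z up. It must not be pushed.

How it is judged:
On the way, in this order (a step that is already met when the one before it is completed fails the run):
1. one tab of the orange case is home (height (world z) of any of orange_case_left_press, orange_case_front_press, orange_case_right_press below 0.0635 m), for 0.1 s.
2. a second tab is home too ((height (world z) of each of orange_case_left_press, orange_case_front_press below 0.0635 m or height (world z) of each of orange_case_front_press, orange_case_right_press below 0.0635 m or height (world z) of each of orange_case_left_press, orange_case_right_press below 0.0635 m)), for 0.1 s.
3. all three tabs are home (height (world z) of each of orange_case_left_press, orange_case_front_press, orange_case_right_press below 0.0635 m), for 0.1 s.
At the end, for the whole second after the job is handed in: All three tabs of the orange-lidded case are fully home: each press point is within 3 mm of its home height of 60.5 mm above the bench (below 63.5 mm) (all of step 3); the robot touches nothing.
It fails at once if the robot pushes on the blue-lidded case or its tabs (more than 2 N) (contact force between any of the arm, the fingers and blue_case above 2 N).
It also fails if it takes over 35 s, if anything falls off the work surface, if the arm or the gripper's body presses on something with over 40 N, if the wrist force passes 120 N, or if a joint passes its speed limit or range.

### The arm

A 6-joint arm with a two-finger parallel gripper is mounted at the origin on a cart in front of the work surface, level with it; the furniture and walls round the work are solid. World frame = base frame: x ahead of the robot, y to its left, z up, the work surface at z = 0. Lengths are in m, angles in rad, forces in N, time in s.
With the tool pointing down it reaches from about 0.425 to 1.125 m from the base axis. Payload 14.9 kg.
Tool frame: the origin (TCP) lies midway between the tips of the shut fingers; the grasp point (between the pads) lies 19 mm behind it; z points along the fingers, y is the line along which they close (so a half turn about z gives the same grasp; the last joint's range is limited). The gripper opens to 91 mm and grips with 3 to 60 N. Pads are 32 mm wide; open, the fingers measure 118 mm over their backs; the gripper's body (76 mm by 178 mm) begins 60 mm behind the grasp point.
Start: joints at [-1.374, 0.379, 1.734, -0, 1.028, -0.033], TCP at [0.159, -0.682, 0.214] pointing down, gripper open.
Joint ranges: [-2.77, 2.77], [-0.74, 2.19], [0, 2.66], [-1.06, 4.2], [0.31, 2.87], [-3.08, 3.08]. Speed limits (rad/s): [1.89, 1.89, 2.39, 3.14, 3.14, 3.14].

### API

Orientations are given as a 3x3 rotation matrix whose columns are the frame's x, y, z axes.
In Python, from rig import robot gives the robot as it stands.
- The arm moves only by the tool step_arm, never from a script. Its argument "increments" is a list of rows, each a list of 7 numbers: the opening, from -1 (shut) to 1 (fully open), then the shift along the tool's x, y, z as a fraction of full scale, then the turn, a rotation vector about the tool's x, y, z as a fraction of full scale. In form: [[claw, dx, dy, dz, rx, ry, rz], ...]. A call has exactly 8 rows; each row is the pose to reach, as a shift and turn from the pose commanded when the call began, along the tool's axes at that moment; what a row does not reach only later rows make up. Full scale, the value 1, is 50 cm for a shift and 120 degrees for a turn. A row lasts 1/10 s, in which the tool goes at most 50 mm and 8.59 degrees, less where a joint would pass 70% of its speed; a pose out of reach is approached as far as the arm can. A call with a number of a shift or a turn outside -1 to 1 is refused whole. A call with a gripper value outside its range is refused whole. The fingers move at their own pace and stop on an object; "grip_force" is the grip in N (left out, the last holds). Time passes only in rows, so rows that repeat a pose let the fingers close, or fill a call up. It gives the time, the measured TCP pose, the force, the opening and the grip force at its end, in the units of the state.
- robot.read_state(): the state, without advancing time (a new reading comes with each control period).
- robot.get_image(name): name is "scene" or "top"; returns the picture (420x560x3 uint8, blue, green, red); there is no depth.
- robot.calibration(name): a dict with "fovy" (degrees; the focal length in pixels is half the picture's height over the tangent of half this angle, whatever the lens; pixels are square), "cx", "cy" (the principal point, pixels), "R" (3x3) and "t" (3): a world point X has camera coordinates R X + t. Camera axes: x right, y down, z forward; pixel columns grow to the right and rows downward; lengths in m; the calibration is good to about 2 mm. A picture is of the moment at which its call begins. calibration takes no time and is no camera call.
- robot.job_done(): hands the job in; it is judged then, once.
The state is a dict: "t": time; "joints": joint angles; "dq": joint speeds; "joint_efforts": joint torques, N m; "ee_pos": TCP position; "orientation": TCP orientation; "ft_force": force on the tool from outside, world axes, zero at the start; "ft_torque": the same for the moment, N m; "finger_gap": finger opening in m; "grip_force": force on a finger pad.
Only numpy, scipy, OpenCV 4.12 (cv2) and the standard library are available. Lean on these libraries where they do the work, as an engineer would, in place of code of your own. Each camera call takes 0.05 s, during which the arm holds its last target. There are 200 camera calls.

## Working session

There is one attempt and no reset: what is moved stays moved. The work goes in short steps, Python scripts to look and compute and a tool call to move; the robot and the scene stay as the last step left them, time stands still between calls to the robot, and variables do not carry over. Pictures are saved under pics/ and viewed, at most 10 in all, crops included, and the job is handed in when it is done.

Besides the shell and the picture viewer there is one more tool, called after ">>>" as name(argument=value, ...) on one line, values as JSON. step_arm: Moves the arm, as the interface text tells. Its arguments: {"type":"object","properties":{"increments":{"type":"array"},"grip_force":{"type":"number"}},"required":["increments"]}

```bash
mkdir -p pics; python3 - <<'E'
from rig import robot
import cv2,numpy as np
for n in("scene","top"):
    cv2.imwrite(f"pics/{n}0.png",robot.get_image(n)); c=robot.calibration(n); print(n,c["fovy"],c["cx"],c["cy"],np.round(c["R"],3).tolist(),np.round(c["t"],3), c.keys())
s=robot.read_state(); print(s["t"],s["ee_pos"],np.round(s["orientation"],3),s["finger_gap"])
E
```

```text
scene 51.34903401280168 275.6963161519953 207.52517956829692 [[-0.887, -0.462, -0.015], [-0.267, 0.538, -0.8], [0.378, -0.705, -0.6]] [0.478 0.174 0.73 ] dict_keys(['fovy', 'cx', 'cy', 'R', 't'])
top 52.940844148055874 288.68999465256985 212.76518542829368 [[0.026, -1.0, -0.008], [-0.998, -0.025, -0.057], [0.057, 0.01, -0.998]] [0.012 0.509 0.961] dict_keys(['fovy', 'cx', 'cy', 'R', 't'])
0.1 [ 0.15936701 -0.6812756   0.2133686 ] [[ 0.974  0.228 -0.   ]
 [ 0.228 -0.974  0.001]
 [ 0.    -0.001 -1.   ]] 0.09111152488652925
```

View pics/scene0.png

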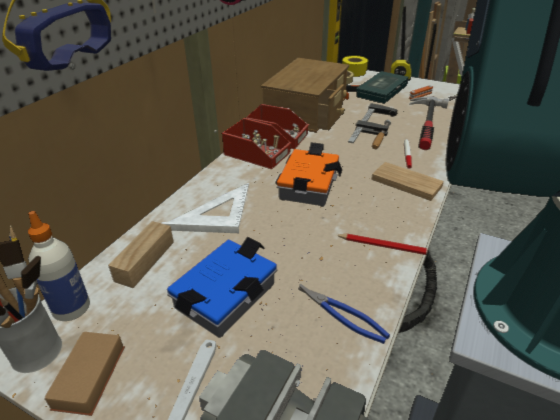

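View pics/top0.png

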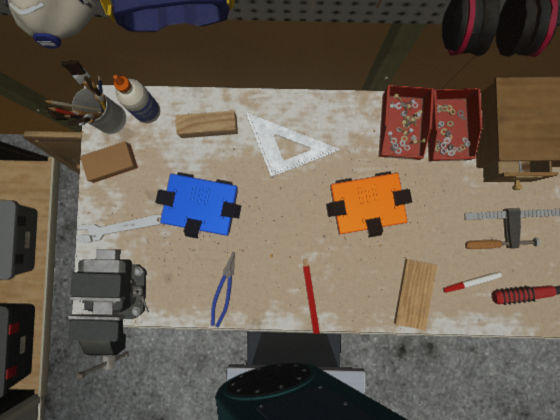

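The top view shows the orange lid at about (370,203), with its tabs at (336,208), (402,196) and (375,228). The scene view shows the lid at (310,172). The blue case is well to the left, at (200,203) in the top view.

```bash
cat > h.py <<'E'
from rig import robot
import cv2,numpy as np
def ray(n,p):
    c=robot.calibration(n); R=np.array(c["R"]); t=np.array(c["t"]); f=210/np.tan(np.radians(c["fovy"]/2))
    d=R.T@np.array([(p[0]-c["cx"])/f,(p[1]-c["cy"])/f,1]); return -R.T@t,d/np.linalg.norm(d)
def onz(n,p,z): o,d=ray(n,p); return o+d*(z-o[2])/d[2]
def tri(a,b):
    o1,d1=ray("scene",a); o2,d2=ray("top",b)
    s=np.linalg.lstsq(np.c_[d1,-d2],o2-o1,rcond=None)[0]
    p,q=o1+d1*s[0],o2+d2*s[1]; return (p+q)/2,np.linalg.norm(p-q)
E
python3 - <<'E'
from h import *
for n,(x0,y0,x1,y1) in {"scene":(260,130,360,215),"top":(315,160,425,250)}.items():
    im=cv2.imread(f"pics/{n}0.png"); c=im[y0:y1,x0:x1]; hsv=cv2.cvtColor(c,cv2.COLOR_BGR2HSV)
    o=cv2.inRange(hsv,(5,180,120),(20,255,255)); k=cv2.inRange(c,(0,0,0),(45,45,45))
    ct=max(cv2.findContours(o,0,2)[0],key=cv2.contourArea); h=cv2.convexHull(ct)
    r=cv2.minAreaRect(ct); print(n,"rect",r); 
    for p in cv2.boxPoints(r): print("  c",p+[x0,y0],onz(n,p+[x0,y0],.055).round(4))
    N,L,S,C=cv2.connectedComponentsWithStats(k)
    for i in range(1,N):
        if S[i,4]>25:
            q=np.argwhere(L==i)[:,::-1].astype(np.float32); b=cv2.minAreaRect(q)
            print("  blk",S[i],(C[i]+[x0,y0]).round(1),(cv2.boxPoints(b)+[x0,y0]).round(1).tolist(),onz(n,C[i]+[x0,y0],.065).round(4))
    cv2.imwrite(f"pics/{n}c.png",cv2.resize(c,None,fx=7,fy=6.6 if 0 else 7,interpolation=cv2.INTER_CUBIC)[:600])
a=cv2.imread("pics/scenec.png");print(a.shape)
E
```

```text
scene rect ((47.46633529663086, 38.722171783447266), (56.866119384765625, 36.462623596191406), 8.61564826965332)
  c [276.62298012 182.48832703] [ 0.5683 -0.0617  0.055 ]
  c [282.08527565 146.43716431] [ 0.6305 -0.2109  0.055 ]
  c [338.30969238 154.95601654] [ 0.4906 -0.2327  0.055 ]
  c [332.84739685 191.00717926] [ 0.4464 -0.0855  0.055 ]
  blk [ 50  14  13  11 107] [315.6 148.7] [[309.6, 152.9], [311.0, 142.9], [322.6, 144.5], [321.2, 154.6]] [ 0.5446 -0.2204  0.065 ]
  blk [ 65  32  16  12 108] [333.3 167. ] [[324.6, 169.9], [326.8, 159.6], [342.0, 162.8], [339.8, 173.2]] [ 0.4757 -0.1608  0.065 ]
  blk [ 20  48  44  28 531] [301.5 193.2] [[279.4, 197.7], [283.3, 175.2], [326.5, 182.8], [322.6, 205.3]] [ 0.4967 -0.0355  0.065 ]
top rect ((53.52103042602539, 42.81767654418945), (50.662864685058594, 68.80445098876953), 79.87532806396484)
  c [330.20150089 183.92830467] [ 0.5723 -0.0656  0.055 ]
  c [397.93450165 171.83312798] [ 0.6031 -0.2156  0.055 ]
  c [406.84056091 221.70704651] [ 0.4926 -0.2365  0.055 ]
  c [339.1075592  233.80222321] [ 0.462  -0.0875  0.055 ]
  blk [ 79  30  17  15 192] [402.3 196.8] [[393.7, 192.0], [408.8, 189.3], [411.0, 201.7], [396.0, 204.5]] [ 0.5466 -0.2234  0.065 ]
  blk [ 12  41  19  15 200] [335.7 208.5] [[326.4, 203.9], [342.5, 200.7], [345.0, 213.0], [328.8, 216.2]] [ 0.5172 -0.0779  0.065 ]
  blk [ 52  59  15  17 200] [374.3 227. ] [[366.4, 220.6], [378.6, 217.6], [382.6, 233.4], [370.4, 236.4]] [ 0.4789 -0.163   0.065 ]
(595, 700, 3)
```

View pics/scenec.png

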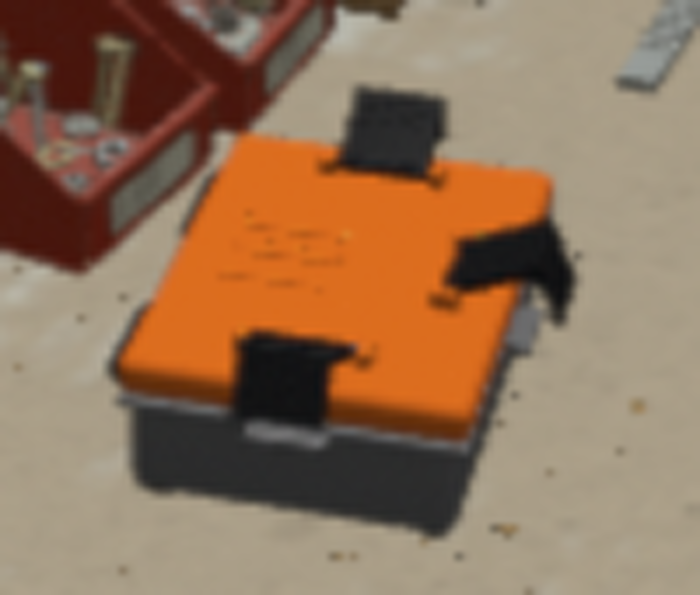

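View pics/topc.png

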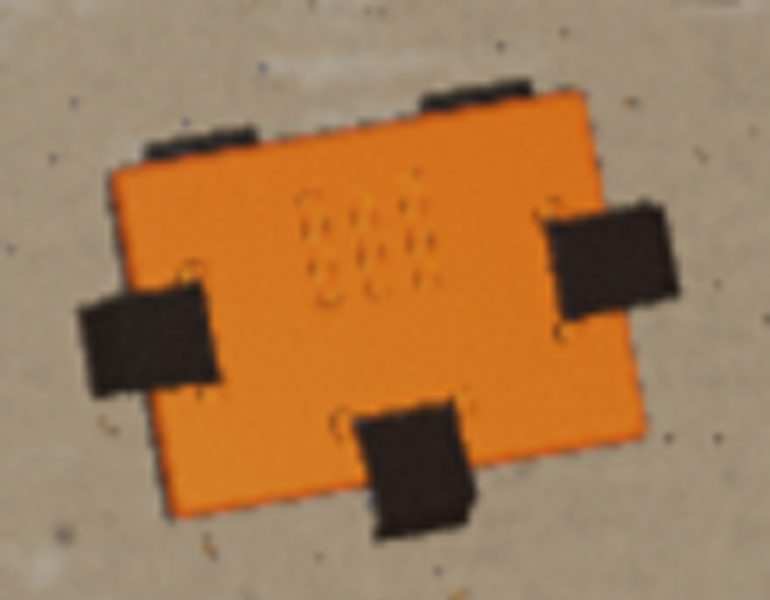

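The crops show all three tabs raised. In the top crop (7x) the lid corners are at (110,172), (583,90), (647,432) and (175,517), and the right tab's outer corners are at (658,203) and (680,295). In the scene crop those outer corners are at (358,88) and (445,98). I'll triangulate these next.

```bash
python3 - <<'E'
from h import *
S=lambda x,y:(260+x/7-.43,130+y/7-.43); T=lambda x,y:(315+x/7-.43,160+y/7-.43)
P={"R out back":((358,88),(658,203)),"R out front":((445,98),(680,295)),"R hinge back":((342,165),(548,222)),"R hinge front":((435,175),(568,320)),
"lid BR":((243,135),(583,90)),"lid FR":((552,174),(647,432)),"lid FL":((470,420),(175,517)),"lid BL":((120,375),(110,172)),
"F out left":((555,325),(377,540)),"F out right":((550,222),(475,497)),"F hinge L":((448,285),(355,420)),"F hinge R":((458,240),(455,402)),"L hinge back":((240,335),(205,282))}
for k,(a,b) in P.items():
    p,e=tri(S(*a),T(*b)); print(k,p.round(4),round(e,4))
c=np.array([onz("top",T(*b),.055) for b in((110,172),(583,90),(647,432),(175,517))]); m=c.mean(0)[:2]
l=(c[0]+c[3]-c[1]-c[2])[:2]; l/=np.linalg.norm(l); f=np.array([-l[1],l[0]])
print("centre",m,"left",l,"front",f,"yaw",np.degrees(np.arctan2(-l[0],l[1])))
for n,d in(("L",.081*l),("F",.061*f),("R",-.081*l)): print(n,(m+d).round(4))
E
```

```text
R out back [ 0.5644 -0.2353  0.0708] 0.0
R out front [ 0.5353 -0.2428  0.0701] 0.0011
R hinge back [ 0.5579 -0.2048  0.0575] 0.0026
R hinge front [ 0.5266 -0.2114  0.058 ] 0.0033
lid BR [ 0.601  -0.2165  0.0527] 0.0025
lid FR [ 0.4929 -0.2376  0.0533] 0.0016
lid FL [ 0.4623 -0.0892  0.0516] 0.0013
lid BL [ 0.5718 -0.0667  0.0494] 0.0017
F out left [ 0.4578 -0.1529  0.0506] 0.001
F out right [ 0.4715 -0.1794  0.071 ] 0.0005
F hinge L [ 0.4936 -0.1442  0.0607] 0.0024
F hinge R [ 0.5014 -0.1755  0.0584] 0.0002
L hinge back [ 0.5398 -0.0954  0.0566] 0.0053
centre [ 0.53250849 -0.15167219] left [-0.19928113  0.97994236] front [-0.97994236 -0.19928113] yaw 11.494924349642922
L [ 0.5164 -0.0723]
F [ 0.4727 -0.1638]
R [ 0.5487 -0.231 ]
```

>>> step_arm(increments=[[-1, 0.08, -0.058, 0, 0, 0, 0], [-1, 0.16, -0.116, 0, 0, 0, 0], [-1, 0.24, -0.174, 0, 0, 0, 0], [-1, 0.32, -0.232, 0, 0, 0, 0], [-1, 0.4, -0.29, 0, 0, 0, 0], [-1, 0.48, -0.348, 0, 0, 0, 0], [-1, 0.56, -0.406, 0, 0, 0, 0], [-1, 0.64, -0.464, 0, 0, 0, 0]], grip_force=20)

```text
t: 0.9
ee_pos: [0.419, -0.381, 0.2139]
orientation: [[0.974, 0.228, -0.0], [0.228, -0.974, 0.0], [-0.0, -0.0, -1.0]]
ft_force: [0.1, -0.9, 0.1]
finger_gap: 0.0301
grip_force: 0.0
```

>>> step_arm(increments=[[-1, 0.08, -0.058, 0, 0, 0, 0], [-1, 0.16, -0.116, 0, 0, 0, 0], [-1, 0.24, -0.174, 0.03, 0, 0, 0], [-1, 0.321, -0.233, 0.08, 0, 0, 0], [-1, 0.321, -0.233, 0.15, 0, 0, 0], [-1, 0.321, -0.233, 0.2, 0, 0, 0], [-1, 0.321, -0.233, 0.22, 0, 0, 0], [-1, 0.321, -0.233, 0.22, 0, 0, 0]])

```text
t: 1.7
ee_pos: [0.5471, -0.2326, 0.1028]
orientation: [[0.974, 0.228, -0.002], [0.228, -0.974, 0.001], [-0.002, -0.001, -1.0]]
ft_force: [0.4, 0.1, -0.5]
finger_gap: 0.0008
grip_force: 0.0
```

```bash
python3 - <<'E'
from h import *
a=robot.get_image("scene")[100:240,220:400]; b=robot.get_image("top")[140:270,290:450]
cv2.imwrite("pics/h1.png",np.hstack([cv2.resize(a,(400,311),interpolation=2),cv2.resize(b,(383,311),interpolation=2)]))
s=robot.read_state(); print(s["t"],s["ee_pos"],s["finger_gap"],s["ft_force"])
E
```

```text
1.8 [ 0.548289   -0.23337269  0.10492581] 0.0004099675160282893 [ 0.67574409 -0.99901099  0.14590049]
```

View pics/h1.png

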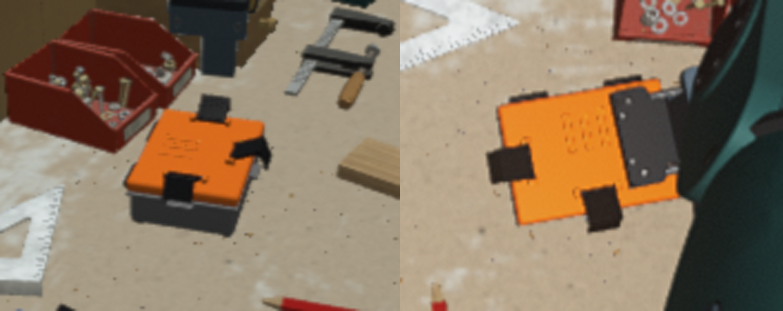

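The shut fingers hover directly over the right tab, in line with it in both views. Pressing now.

>>> step_arm(increments=[[-1, 0, 0, 0.03, 0, 0, 0], [-1, 0, 0, 0.05, 0, 0, 0], [-1, 0, 0, 0.06, 0, 0, 0], [-1, 0, 0, 0.07, 0, 0, 0], [-1, 0, 0, 0.08, 0, 0, 0], [-1, 0, 0, 0.084, 0, 0, 0], [-1, 0, 0, 0.086, 0, 0, 0], [-1, 0, 0, 0.086, 0, 0, 0]])

```text
t: 2.6
ee_pos: [0.5478, -0.2327, 0.0608]
orientation: [[0.974, 0.228, -0.0], [0.228, -0.974, 0.0], [-0.0, -0.0, -1.0]]
ft_force: [0.8, -1.1, 0.8]
finger_gap: 0.0007
grip_force: 0.4
```

>>> step_arm(increments=[[-1, 0, 0, 0.001, 0, 0, 0], [-1, 0, 0, 0.002, 0, 0, 0], [-1, 0, 0, 0.003, 0, 0, 0], [-1, 0, 0, 0.004, 0, 0, 0], [-1, 0, 0, 0.004, 0, 0, 0], [-1, 0, 0, 0.004, 0, 0, 0], [-1, 0, 0, 0.004, 0, 0, 0], [-1, 0, 0, 0.004, 0, 0, 0]])

```text
t: 3.4
ee_pos: [0.548, -0.2327, 0.0603]
orientation: [[0.974, 0.228, -0.0], [0.228, -0.974, 0.0], [-0.0, -0.0, -1.0]]
ft_force: [-7.9, 2.8, 26.0]
finger_gap: 0.0008
grip_force: 12.8
```

The right tab is on its stop. Next is the front tab.

>>> step_arm(increments=[[-1, 0, 0, -0.04, 0, 0, 0], [-1, 0, 0, -0.084, 0, 0, 0], [-1, -0.03, -0.05, -0.084, 0, 0, 0], [-1, -0.08, -0.12, -0.084, 0, 0, 0], [-1, -0.115, -0.169, -0.084, 0, 0, 0], [-1, -0.115, -0.169, -0.084, 0, 0, 0], [-1, -0.115, -0.169, -0.06, 0, 0, 0], [-1, -0.115, -0.169, -0.04, 0, 0, 0]])

```text
t: 4.2
ee_pos: [0.4734, -0.164, 0.0782]
orientation: [[0.974, 0.228, 0.001], [0.228, -0.974, -0.0], [0.001, 0.0, -1.0]]
ft_force: [-0.5, -0.1, -0.1]
finger_gap: 0.0006
grip_force: 0.0
```

>>> step_arm(increments=[[-1, 0, 0, 0.01, 0, 0, 0], [-1, 0, 0, 0.018, 0, 0, 0], [-1, 0, 0, 0.026, 0, 0, 0], [-1, 0, 0, 0.032, 0, 0, 0], [-1, 0, 0, 0.036, 0, 0, 0], [-1, 0, 0, 0.039, 0, 0, 0], [-1, 0, 0, 0.039, 0, 0, 0], [-1, 0, 0, 0.039, 0, 0, 0]])

```text
t: 5.0
ee_pos: [0.4728, -0.1638, 0.0604]
orientation: [[0.974, 0.228, -0.0], [0.228, -0.974, -0.0], [-0.0, -0.0, -1.0]]
ft_force: [-11.2, 0.3, 26.1]
finger_gap: 0.0005
grip_force: 12.9
```

The front tab is on its stop too. Last is the left tab.

>>> step_arm(increments=[[-1, 0, 0, -0.04, 0, 0, 0], [-1, 0, 0, -0.084, 0, 0, 0], [-1, 0.04, -0.05, -0.084, 0, 0, 0], [-1, 0.09, -0.11, -0.084, 0, 0, 0], [-1, 0.127, -0.158, -0.084, 0, 0, 0], [-1, 0.127, -0.158, -0.084, 0, 0, 0], [-1, 0.127, -0.158, -0.06, 0, 0, 0], [-1, 0.127, -0.158, -0.04, 0, 0, 0]])

```text
t: 5.8
ee_pos: [0.5162, -0.0727, 0.0784]
orientation: [[0.974, 0.227, 0.0], [0.227, -0.974, -0.0], [0.0, 0.0, -1.0]]
ft_force: [-0.9, 0.1, 0.2]
finger_gap: 0.0006
grip_force: 0.0
```

>>> step_arm(increments=[[-1, 0, 0, 0.01, 0, 0, 0], [-1, 0, 0, 0.018, 0, 0, 0], [-1, 0, 0, 0.026, 0, 0, 0], [-1, 0, 0, 0.032, 0, 0, 0], [-1, 0, 0, 0.036, 0, 0, 0], [-1, 0, 0, 0.039, 0, 0, 0], [-1, 0, 0, 0.039, 0, 0, 0], [-1, 0, 0, 0.039, 0, 0, 0]])

```text
t: 6.6
ee_pos: [0.5165, -0.0723, 0.0604]
orientation: [[0.974, 0.228, -0.0], [0.228, -0.974, -0.0], [-0.0, 0.0, -1.0]]
ft_force: [-5.4, 2.2, 15.3]
finger_gap: 0.0004
grip_force: 7.3
```

>>> step_arm(increments=[[-1, 0, 0, -0.04, 0, 0, 0], [-1, 0, 0, -0.1, 0, 0, 0], [-1, 0, 0, -0.18, 0, 0, 0], [-1, 0, 0.1, -0.22, 0, 0, 0], [-1, -0.08, 0.2, -0.22, 0, 0, 0], [-1, -0.12, 0.3, -0.22, 0, 0, 0], [-1, -0.15, 0.4, -0.22, 0, 0, 0], [-1, -0.15, 0.4, -0.22, 0, 0, 0]])

```text
t: 7.4
ee_pos: [0.4885, -0.2877, 0.1703]
orientation: [[0.974, 0.226, 0.001], [0.226, -0.974, -0.001], [0.001, 0.001, -1.0]]
ft_force: [0.5, 0.2, 1.6]
finger_gap: 0.0004
grip_force: 0.0
```

```bash
python3 - <<'E'
from h import *
a=robot.get_image("scene")[100:240,220:400]; b=robot.get_image("top")[140:270,290:450]
cv2.imwrite("pics/h2.png",np.hstack([cv2.resize(a,(400,311),interpolation=2),cv2.resize(b,(383,311),interpolation=2)]))
s=robot.read_state(); print(s["t"],s["ee_pos"],s["ft_force"])
E
```

```text
7.5 [ 0.48871468 -0.28699714  0.17002809] [0.57276927 0.50927841 0.74255871]
```

View pics/h2.png

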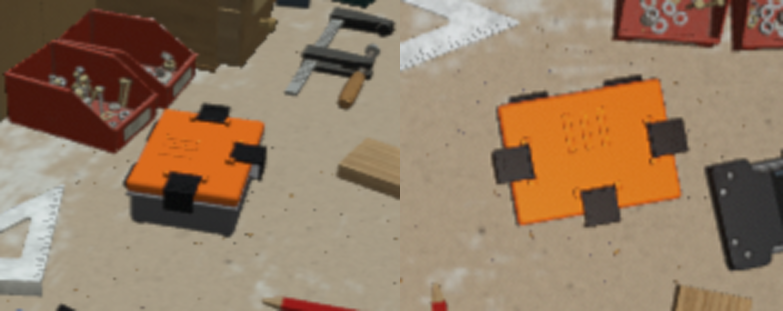

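All three tabs now lie level in both views, at (213,112), (248,155) and (182,190) in the scene half. The gripper is clear of everything.

```bash
python3 -c "
from rig import robot
print(robot.job_done())"
```

```text
the job is handed in; nothing more can be done
None
```

I pressed the right, front and left tabs of the orange case home in that order. Each stopped at about 60.4 mm, the arm stayed off the blue case, and I handed the job in at about 7.5 s with the arm clear; no verdict came back.

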